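Nest the glue-mixing cups

ROBOT

A 6-joint arm with a two-finger parallel gripper is mounted at the origin on a cart in front of the work surface, level with it; the furniture and walls round the work are solid. World frame = base frame: x ahead of the robot, y to its left, z up, the work surface at z = 0. Lengths are in mm, angles in rad, forces in N, time in s.
With the tool pointing down it reaches from about 400 to 925 mm from the base axis. Payload 12.5 kg.
Tool frame: the origin (TCP) lies at the very end of the fingers, on their centre line; the grasp point (between the pads) lies behind it (env.grip_depth is the z of the grasp point in the tool frame, in mm); z points along the fingers, y is the line along which they close (so a half turn about z gives the same grasp; the last joint's range is limited). The gripper opens to 95 mm and grips with 3 to 60 N. Pads are 20 mm wide; open, the fingers measure 119 mm over their backs; the gripper's body (75 mm by 180 mm) begins 59 mm behind the grasp point.
Start: joints at [-1.328, 0.491, 1.559, -0, 1.092, -0.106], TCP at [213.63, -587.375, 214.661] pointing down, gripper open.
Joint ranges: [-3.1, 3.1], [-0.84, 2.19], [0.05, 2.79], [-1.13, 4.28], [0.06, 2.93], [-2.69, 2.69]. Speed limits (rad/s): [2.22, 2.22, 2.79, 3.14, 3.14, 3.14].

INTERFACE

Orientations are given as [roll, pitch, yaw] about the fixed x, y, z axes, in that order (R = Rz(yaw) Ry(pitch) Rx(roll)).
In Python, from cell import env, optics gives the robot as it stands.
- The arm moves only by the tool step_arm, never from a script. Its argument "moves" is a list of rows, each an object of numbers: "tx", "ty", "tz": the shift along the tool's x, y, z in mm; "roll": the turn about the tool's z in rad. In form: [{"tx": .., "ty": .., "tz": .., "roll": ..}, ...]. A call has 1 to 12 rows; each row is the pose to reach, as a shift and turn from the pose commanded when the call began, along the tool's axes at that moment; what a row does not reach only later rows make up. A row lasts 1/12 s, in which the tool goes at most 41.7 mm and 7.16 degrees, less where a joint would pass 70% of its speed; a pose out of reach is approached as far as the arm can. A call with a gripper value outside its range is refused whole. "grip" is the finger opening in mm, from 0 to 95.1, set as the call begins (left out, the last holds). The fingers move at their own pace and stop on an object; the grip force is fixed at half the most. Time passes only in rows, so rows that repeat a pose let the fingers close. It gives the time, the measured TCP pose, the force, the opening and the grip force at its end, in the units of the state.
- env.state(): the state, without advancing time (a new reading comes with each control period).
- optics.read_camera(name): name is "scene" or "top" or "wrist"; returns a dict with "pixels" (400x640x3 uint8, blue, green, red), "mtx" (3x3 intrinsics, pixels), "view" (4x4, takes a point from world to camera coordinates). Camera axes: x right, y down, z forward; pixel columns grow to the right and rows downward; lengths in mm; the calibration is good to about 2 mm. A picture is of the moment at which its call begins. There is no depth.
- env.job_done(): hands the job in; it is judged then, once.
The state is a dict: "t": time; "joints": joint angles; "qvel": joint speeds; "tau": joint torques, N m; "eef_pos": TCP position; "tcp_rot": TCP orientation; "ft_force": force on the tool from outside, world axes, zero at the start; "moment": the same for the moment, N m; "opening": opening from 0.0 (shut) to 1.0 (fully open); "grip_force": force on a finger pad.
Only numpy, scipy, OpenCV 4.12 (cv2) and the standard library are available. Lean on these libraries where they do the work, as an engineer would, in place of code of your own. Each camera call takes 0.05 s, during which the arm holds its last target. There are 200 camera calls.

TASK

Tidy the four glue-mixing cups on the bench into one nest: inside the largest, which stays where it stands, each cup sits upright in the next larger one, fully down on its floor (blue, then yellow, then red, then white). Lower each cup in instead of dropping it, and leave the other things on the bench undisturbed.

Things in the scene. Friction and masses are not known exactly. Their poses are not given: they have to be found in the camera images.
- cup_blue: Largest of four open round mixing cups, blue plastic, standing upright: 75 mm across outside at the rim, 71 mm at the foot, 66 mm high; wall 3 mm, mouth 69 mm across inside, inner floor 22 mm above the underside. Origin: centre of the underside, z up the axis. The other cups go into this one.
- cup_yellow: Second largest of four open round mixing cups, yellow plastic, standing upright: 64 mm across outside at the rim, 60 mm at the foot, 64 mm high; wall 3 mm, mouth 58 mm across inside, inner floor 22 mm above the underside. Origin: centre of the underside, z up the axis. Seated in the next larger cup, its underside is 22 mm above that cup's, its rim 20 mm above; play 3 mm all round.
- cup_red: Second smallest of four open round mixing cups, red plastic, standing upright: 53 mm across outside at the rim, 49 mm at the foot, 62 mm high; wall 3 mm, mouth 47 mm across inside, inner floor 22 mm above the underside. Origin: centre of the underside, z up the axis. Seated in the next larger cup, its underside is 22 mm above that cup's, its rim 20 mm above; play 3 mm all round.
- cup_white: Smallest of four open round mixing cups, white plastic, standing upright: 42 mm across outside at the rim, 38 mm at the foot, 60 mm high; wall 3 mm, mouth 36 mm across inside, inner floor 22 mm above the underside. Origin: centre of the underside, z up the axis. Seated in the next larger cup, its underside is 22 mm above that cup's, its rim 20 mm above; play 3 mm all round.
- wood_glue: White glue bottle with green tip, 63 mm across, 186 mm high, upright; bystander. Origin at the centre of its underside.
- wood_disc: Flat round wooden disc, 56 mm across, 12 mm high, lying among the cups; bystander. Origin at the centre of its underside.
- sanding_block: Brown sanding block, 61 x 95 x 25 mm (x, y, z), lying flat; bystander. Origin at the centre of its underside.
- tape_measure: Yellow tape measure, 36 x 85 x 60 mm (x, y, z), standing; bystander. Origin at the centre of its underside.
Not all that is in view belongs to the job. Several things have the shape of the cup_yellow; the one meant has the colours described above. What is shaped like the cup_red but green or turquoise is not meant.

How it is judged:
By the outcome, as a careful person would: the job done as asked, in the order asked, and still so for the second after the job is handed in, with the robot touching nothing.
It also fails if it takes over 72 s, if anything falls off the work surface, if the arm or the gripper's body presses on something with over 40 N, if the wrist force passes 120 N, or if a joint passes its speed limit or range.

## Working session

There is one attempt and no reset: what is moved stays moved. The work goes in short steps, Python scripts to look and compute and a tool call to move; the robot and the scene stay as the last step left them, time stands still between calls to the robot, and variables do not carry over. Pictures are saved under pics/ and viewed, at most 10 in all, crops included, and the job is handed in when it is done.

Besides the shell and the picture viewer there is one more tool, called after "Request:" by a JSON object that holds its "op" and its "data". step_arm: Moves the arm, as the interface text tells. Its arguments: {"type":"object","properties":{"moves":{"type":"array"},"grip":{"type":"number"}},"required":["moves"]}

```bash
ls; mkdir -p pics
python3 - <<'E'
from cell import env, optics
import cv2,pickle
s=env.state();print(s,env.grip_depth)
d={}
for n in("scene","top","wrist"):
    d[n]=optics.read_camera(n);cv2.imwrite(f"pics/{n}0.png",d[n]["pixels"])
pickle.dump(d,open("d0.pkl","wb"))
print(d["top"]["view"],d["top"]["mtx"],d["scene"]["view"])
E
```

```text
pics
{'t': 0.0, 'joints': array([-1.32761693e+00,  4.91577197e-01,  1.55945711e+00,  3.59159649e-05,
        1.09170682e+00, -1.05610337e-01]), 'qvel': array([ 0.00037155,  0.00073402, -0.00164899, -0.00096931,  0.00056171,
       -0.00095824]), 'tau': array([ 1.90132843e-03, -6.12634563e+01, -2.58178407e+01,  6.92537846e-02,
        4.83192690e-02, -1.21716175e-04]), 'eef_pos': array([ 213.56372231, -587.11583375,  214.0481583 ]), 'tcp_rot': array([-3.14045394e+00, -1.52741170e-04,  3.48773073e-01]), 'ft_force': array([-0.69223319,  0.28158808, -0.19464342]), 'moment': array([-0.06600239,  0.01078485, -0.02820105]), 'grip_force': 0.0, 'opening': 1.0013928533258174} -18.8
[[ 3.63035862e-03 -9.99973549e-01  6.30248436e-03 -1.59084727e+02]
 [-9.86669527e-01 -4.60732069e-03 -1.62671502e-01  5.72334426e+02]
 [ 1.62696237e-01 -5.62791337e-03 -9.86660155e-01  1.24505784e+03]
 [ 0.00000000e+00  0.00000000e+00  0.00000000e+00  1.00000000e+00]] [[467.5069132    0.         308.03111692]
 [  0.         467.5069132  199.65406388]
 [  0.           0.           1.        ]] [[-6.44894029e-01 -7.64072788e-01  1.74489732e-02  2.72596396e+02]
 [-5.26653552e-01  4.27730420e-01 -7.34631012e-01  3.87096653e+02]
 [ 5.53848108e-01 -4.82948717e-01 -6.78242442e-01  9.73211018e+02]
 [ 0.00000000e+00  0.00000000e+00  0.00000000e+00  1.00000000e+00]]
```

View pics/top0.png

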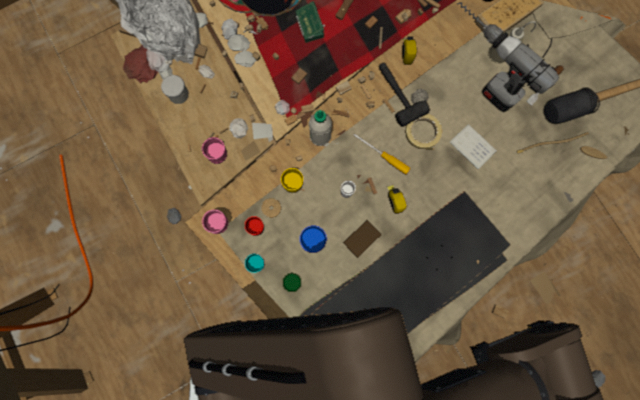

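View pics/scene0.png

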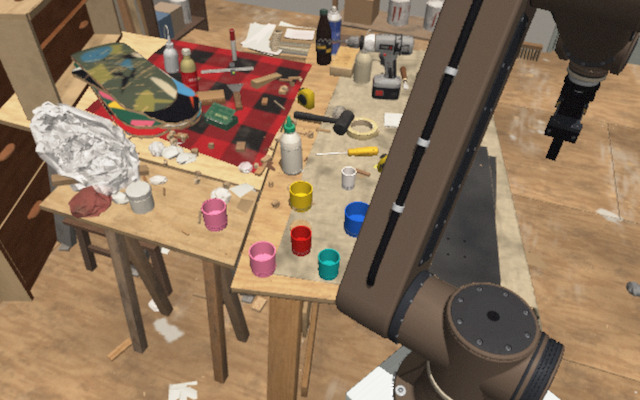

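```bash
cat > h.py <<'E'
import cv2,numpy as np
from scipy.optimize import least_squares
H=dict(blue=66,yellow=64,red=62,white=60); R=dict(blue=37.5,yellow=32,red=26.5,white=21)
def mask(px,c):
    h,s,v=[a.astype(int) for a in cv2.split(cv2.cvtColor(px,cv2.COLOR_BGR2HSV))]
    m={'blue':(h>100)&(h<125)&(s>150)&(v>50),'yellow':(h>20)&(h<32)&(s>170)&(v>70),
       'red':((h<6)|(h>174))&(s>170)&(v>70),'white':(s<45)&(v>120)}[c]
    return m.astype(np.uint8)*255
def cam(d):
    V=d['view'];return V[:3,:3],-V[:3,:3].T@V[:3,3]
def proj(d,p):
    q=d['mtx']@(d['view'][:3,:3]@np.asarray(p,float)+d['view'][:3,3]);return q[:2]/q[2]
def cast(d,uv,z):
    Rm,C=cam(d);uv=np.atleast_2d(uv).astype(float)
    r=(np.c_[uv,np.ones(len(uv))]@np.linalg.inv(d['mtx']).T)@Rm
    return (C+r*((z-C[2])/r[:,2])[:,None])[:,:2]
def blobs(d,c,amin=60):
    cs,_=cv2.findContours(mask(d['pixels'],c),cv2.RETR_EXTERNAL,cv2.CHAIN_APPROX_NONE)
    return [k for k in cs if cv2.contourArea(k)>amin]
def rim(d,c,near,z=None,r=None):
    """rim centre (x,y): far-half silhouette cast on the rim plane, circle of known radius"""
    z=z or H[c];r=r or R[c]
    k=min(blobs(d,c),key=lambda k:np.hypot(*(k[:,0].mean(0)-near)))
    P=cast(d,cv2.convexHull(k)[:,0],z);_,C=cam(d)
    ctr=P.mean(0)
    for _ in range(3):
        f=ctr-C[:2];f/=np.linalg.norm(f)
        Q=P[(P-ctr)@f>0]
        s=least_squares(lambda x:np.hypot(*(Q-x).T)-r,ctr,loss='soft_l1');ctr=s.x
    return ctr,np.sqrt(np.mean(s.fun**2)),len(Q)
E
python3 - <<'E'
from h import *;import pickle
d=pickle.load(open('d0.pkl','rb'))
N=dict(blue=((313,239),(357,218)),yellow=((292,180),(301,196)),red=((255,226),(301,241)),white=((348,189),(348,178)))
for c in N:
    for v,n in zip(('top','scene'),N[c]): print(c,v,rim(d[v],c,n))
t=d['top']
for n,uv,z in(('disc',(272,208),12),('glue',(320,120),186),('gluefoot',(321,137),0),('cyan',(255,263),62),('green',(292,282),62),('sand',(362,239),25),('pink',(216,222),62),('tape',(398,199),60)):print(n,cast(t,uv,z))
a=cv2.resize(t['pixels'][100:300,190:420],None,fx=3,fy=3,interpolation=cv2.INTER_CUBIC)
cv2.imwrite('pics/crop1.png',a)
cv2.imwrite('pics/wr.png',d['wrist']['pixels'])
print(d['wrist']['view'],d['wrist']['mtx'])
E
```

```text
blue top (array([ 459.90867978, -169.37722846]), np.float64(1.7291829557603513), 11)
blue scene (array([ 460.12200518, -166.58735569]), np.float64(0.7668483310485149), 8)
yellow top (array([ 627.91135945, -110.74765011]), np.float64(0.8943093507953433), 9)
yellow scene (array([ 626.40711163, -107.54683832]), np.float64(0.9408049316114966), 8)
red top (array([498.54135638, -10.68893604]), np.float64(1.3205276943053965), 9)
red scene (array([498.40233261,  -5.95756897]), np.float64(0.8915445761670516), 7)
white top (array([ 605.76271389, -265.92859189]), np.float64(0.39974603766898037), 6)
white scene (array([ 605.66230219, -262.86768923]), np.float64(1.2443089052323018), 7)
disc [[554.39486131 -54.97737546]]
glue [[ 754.96774065 -185.52494683]]
gluefoot [[ 767.19073292 -194.33612195]]
cyan [[398.42347019 -15.59235881]]
green [[ 348.79074737 -114.86653354]]
sand [[ 466.65841311 -307.08693347]]
pink [[508.08243975  92.37707438]]
tape [[ 573.87493305 -403.24984396]]
[[ 3.42320388e-01 -9.39582974e-01 -7.65915785e-04 -6.23581338e+02]
 [-9.06460508e-01 -3.30467119e-01  2.62908407e-01 -3.05997658e+01]
 [-2.47277373e-01 -8.93046357e-02 -9.64820493e-01  3.91477724e+02]
 [ 0.00000000e+00  0.00000000e+00  0.00000000e+00  1.00000000e+00]] [[301.01103417   0.         320.27872486]
 [  0.         301.01103417 199.40211668]
 [  0.           0.           1.        ]]
```

View pics/crop1.png

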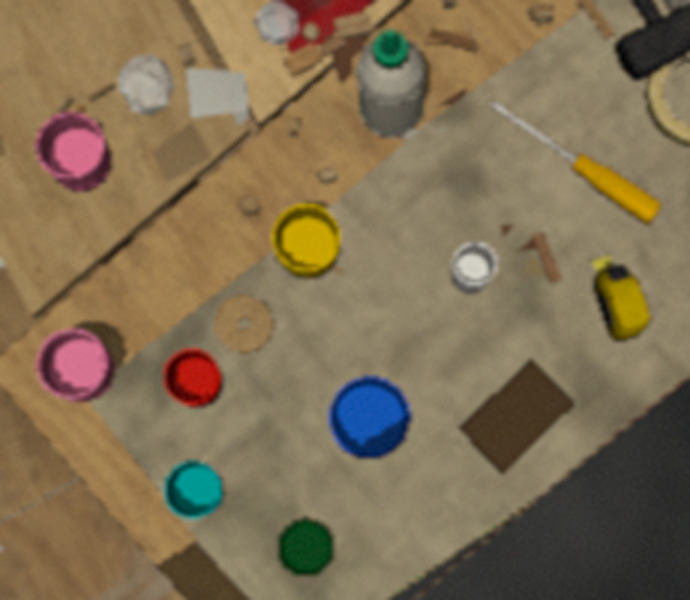

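Top view: the plain yellow cup (292,180) is the second largest; the two pink ones (215,150), (216,222) have its shape but the wrong colour. Red is at (254,226); turquoise (255,263) and green (292,282) are not meant. White is at (348,189), blue at (313,239). The crop confirms this. I'll move over the yellow cup.

Request:
{"op": "step_arm", "data": {"moves": [{"tx":26,"ty":-14,"tz":0},{"tx":58,"ty":-32},{"tx":92,"ty":-51},{"tx":127,"ty":-71},{"tx":162,"ty":-90},{"tx":197,"ty":-110},{"tx":232,"ty":-130},{"tx":267,"ty":-149},{"tx":302,"ty":-169},{"tx":337,"ty":-188},{"tx":372,"ty":-208},{"tx":407,"ty":-227}]}}

```text
validation failed for argument at $.mo...
```

Request:
{"op": "step_arm", "data": {"moves": [{"tx":35,"ty":-19,"tz":10},{"tx":70,"ty":-39,"tz":25},{"tx":100,"ty":-56,"tz":40},{"tx":125,"ty":-70,"tz":50},{"tx":140,"ty":-78,"tz":54},{"tx":145,"ty":-81,"tz":54},{"tx":145,"ty":-81,"tz":54},{"tx":145,"ty":-81,"tz":54}]}}

```text
validation failed for argument at $.mo...
```

Request:
{"op": "step_arm", "data": {"moves": [{"tx":26,"ty":-14,"tz":0,"roll":0},{"tx":58,"ty":-32,"tz":0,"roll":0},{"tx":92,"ty":-51,"tz":0,"roll":0},{"tx":127,"ty":-71,"tz":0,"roll":0},{"tx":162,"ty":-90,"tz":0,"roll":0},{"tx":197,"ty":-110,"tz":0,"roll":0},{"tx":232,"ty":-130,"tz":0,"roll":0},{"tx":267,"ty":-149,"tz":0,"roll":0},{"tx":302,"ty":-169,"tz":0,"roll":0},{"tx":337,"ty":-188,"tz":0,"roll":0},{"tx":372,"ty":-208,"tz":0,"roll":0},{"tx":407,"ty":-227,"tz":0,"roll":0}]}}

```text
t: 1.15
eef_pos: [519.5, -233.1, 214.6]
tcp_rot: [-3.142, 0.0, 0.349]
ft_force: [0.2, -0.6, -0.4]
opening: 0.998
grip_force: 0.0
```

Request:
{"op": "step_arm", "data": {"moves": [{"tx":35,"ty":-19,"tz":10,"roll":0},{"tx":70,"ty":-39,"tz":25,"roll":0},{"tx":100,"ty":-56,"tz":40,"roll":0},{"tx":125,"ty":-70,"tz":50,"roll":0},{"tx":139,"ty":-77,"tz":54,"roll":0},{"tx":144,"ty":-80,"tz":54,"roll":0},{"tx":144,"ty":-80,"tz":54,"roll":0},{"tx":144,"ty":-80,"tz":54,"roll":0}]}}

```text
t: 1.82
eef_pos: [626.2, -111.5, 161.2]
tcp_rot: [3.141, -0.0, 0.349]
ft_force: [0.3, 0.1, -0.1]
opening: 0.999
grip_force: 0.0
```

```bash
cat >> h.py <<'E'
def tool(s,p):
    """world xy -> shift (tx,ty) from the measured TCP, tool pointing down"""
    y=s['tcp_rot'][2];d=np.asarray(p)-s['eef_pos'][:2]
    return np.round([d@[np.cos(y),np.sin(y)],d@[np.sin(y),-np.cos(y)]],1)
E
python3 - <<'E'
from h import *
from cell import env,optics
s=env.state();d=optics.read_camera('wrist');t=optics.read_camera('top')
cv2.imwrite('pics/w1.png',d['pixels'])
print(s['eef_pos'],s['tcp_rot'],proj(d,[*s['eef_pos'][:2],64]))
uv=proj(d,[627,-109,64])
r=rim(d,'yellow',uv);print(r,tool(s,r[0]))
E
```

```text
[ 626.17462022 -111.48425905  161.20067294] [ 3.14098772e+00 -2.16059380e-04  3.48505264e-01] [321.3346938  200.02575878]
(array([ 628.34309393, -109.46385356]), np.float64(0.5283051896669968), 16) [ 2.7 -1.2]
```

View pics/w1.png

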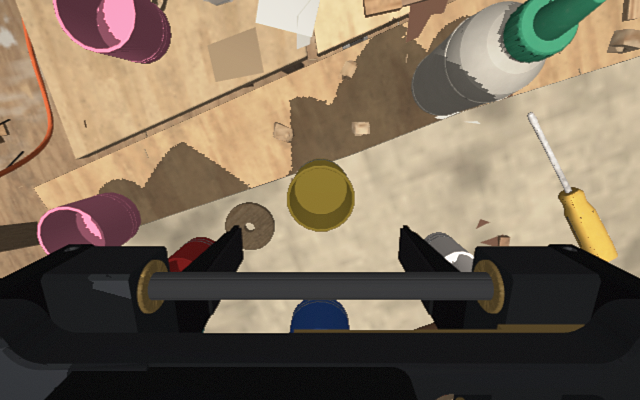

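The wrist view shows the yellow cup at (321,195), midway between the finger tips (238,230) and (404,230). The glue bottle is clear at upper right. I'll descend and grip its top 16 mm.

Request:
{"op": "step_arm", "data": {"moves": [{"tx":2.5,"ty":-1,"tz":20,"roll":0},{"tx":2.5,"ty":-1,"tz":50,"roll":0},{"tx":2.5,"ty":-1,"tz":80,"roll":0},{"tx":2.5,"ty":-1,"tz":100,"roll":0},{"tx":2.5,"ty":-1,"tz":110,"roll":0},{"tx":2.5,"ty":-1,"tz":113,"roll":0},{"tx":2.5,"ty":-1,"tz":113,"roll":0},{"tx":2.5,"ty":-1,"tz":113,"roll":0}]}}

```text
t: 2.58
eef_pos: [629.1, -109.3, 49.0]
tcp_rot: [3.14, -0.002, 0.348]
ft_force: [0.4, 1.2, -0.7]
opening: 0.998
grip_force: 0.0
```

Request:
{"op": "step_arm", "data": {"grip": 50, "moves": [{"tx":0,"ty":0,"tz":0,"roll":0},{"tx":0,"ty":0,"tz":0,"roll":0},{"tx":0,"ty":0,"tz":0,"roll":0},{"tx":0,"ty":0,"tz":0,"roll":0},{"tx":0,"ty":0,"tz":0,"roll":0},{"tx":0,"ty":0,"tz":0,"roll":0},{"tx":0,"ty":0,"tz":0,"roll":0},{"tx":0,"ty":0,"tz":0,"roll":0}]}}

```text
t: 3.25
eef_pos: [628.7, -108.8, 47.9]
tcp_rot: [3.141, -0.0, 0.349]
ft_force: [-0.3, -0.8, 3.8]
opening: 0.663
grip_force: 30.0
```

Request:
{"op": "step_arm", "data": {"moves": [{"tx":0,"ty":0,"tz":-8,"roll":0},{"tx":0,"ty":0,"tz":-25,"roll":0},{"tx":0,"ty":0,"tz":-50,"roll":0},{"tx":0,"ty":0,"tz":-80,"roll":0},{"tx":-10,"ty":0,"tz":-100,"roll":0},{"tx":-30,"ty":0,"tz":-110,"roll":0},{"tx":-60,"ty":-1,"tz":-112,"roll":0},{"tx":-90,"ty":-1,"tz":-112,"roll":0},{"tx":-120,"ty":-2,"tz":-112,"roll":0},{"tx":-150,"ty":-2,"tz":-112,"roll":0},{"tx":-172,"ty":-2,"tz":-112,"roll":0},{"tx":-178,"ty":-2,"tz":-112,"roll":0}]}}

```text
t: 4.25
eef_pos: [457.9, -168.1, 160.1]
tcp_rot: [-3.141, 0.001, 0.348]
ft_force: [0.2, 0.6, -0.9]
opening: 0.66
grip_force: 30.0
```

Request:
{"op": "step_arm", "data": {"moves": [{"tx":0,"ty":0,"tz":0,"roll":0},{"tx":0,"ty":0,"tz":0,"roll":0},{"tx":0,"ty":0,"tz":0,"roll":0}]}}

```text
t: 4.5
eef_pos: [461.7, -167.6, 159.8]
tcp_rot: [3.141, -0.001, 0.349]
ft_force: [-0.2, 0.8, -1.3]
opening: 0.662
grip_force: 30.0
```

```bash
cat > look.py <<'E'
import sys
from h import *
from cell import env,optics
# look.py out held zheld base zbase bx by : held cup rim and receiving cup rim
o,h,zh,b,zb,bx,by=sys.argv[1:];zh,zb,bx,by=map(float,(zh,zb,bx,by))
s=env.state();print(s['eef_pos'],s['tcp_rot'],s['opening'])
for v in('wrist','top','scene'):
    d=optics.read_camera(v);cv2.imwrite(f'pics/{o}_{v}.png',d['pixels'])
    for c,z,p in((h,zh,s['eef_pos'][:2]),(b,zb,(bx,by))):
        try:
            r=rim(d,c,proj(d,[*p,z]),z);print(v,c,r[0].round(1),round(r[1],2),r[2],tool(s,r[0]))
        except Exception as e: print(v,c,'none',e)
E
python3 look.py a yellow 176 blue 66 460 -168
```

```text
[ 461.67654006 -167.59443532  159.77524556] [ 3.14101054e+00 -5.80081450e-04  3.49230046e-01] 0.6623658195039458
wrist yellow [ 478.1 -159.6] 5.84 11 [18.2 -1.9]
wrist blue [ 468.9 -167. ] 0.41 3 [7.  1.9]
top yellow [ 546.  -366.1] 4.23 10 [ 11.4 215.3]
top blue none min() iterable argument is empty
scene yellow [ 847.7 -315.2] 4.88 5 [312.2 270.8]
scene blue none min() iterable argument is empty
```

View pics/a_wrist.png

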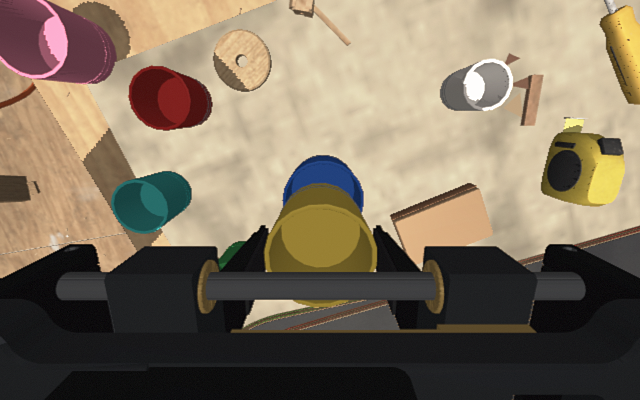

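The held yellow cup has its rim at (321,240), and behind it the far arc of the blue rim shows at (323,157). Red is at (175,98) and white at (492,83). I'll fit only the far arcs.

```bash
cat >> h.py <<'E'
def rim(d,c,near,z=None,r=None,half=65):
    """rim centre (x,y): far arc (within half deg) of the silhouette cast on the rim plane, known radius"""
    z=z or H[c];r=r or R[c]
    k=min(blobs(d,c),key=lambda k:np.hypot(*(k[:,0].mean(0)-near)))
    P=cast(d,k[:,0],z);_,C=cam(d)
    u=P.mean(0)-C[:2];u/=np.linalg.norm(u)
    ctr=P[np.argmax(P@u)]-r*u
    for _ in range(6):
        D=P-ctr;n=np.hypot(*D.T);Q=P[(D@u>np.cos(np.radians(half))*n)&(abs(n-r)<6)]
        s=least_squares(lambda x:np.hypot(*(Q-x).T)-r,ctr,loss='soft_l1',f_scale=.5);ctr=s.x
    return ctr,np.sqrt(np.mean(s.fun**2)),len(Q)
E
sed -i 's#^s=env.state.*#&\nother=sys.argv[8:] if 0 else []#' look.py
python3 look.py b yellow 176 blue 66 460 -168
python3 - <<'E'
from h import *
from cell import env,optics
d=optics.read_camera('wrist')
for c,p in(('red',(498,-8)),('white',(605.7,-264))):
    print(c,rim(d,c,proj(d,[*p,60])))
E
```

```text
[ 461.26971576 -167.3672685   159.44333724] [-3.14155053e+00  5.51388854e-05  3.49683007e-01] 0.6628041274710909
wrist yellow [ 479. -151.] 2.75 152 [22.2 -9.3]
wrist blue [ 485.8 -236. ] nan 0 [-0.5 72.9]
top yellow [ 542.8 -365.3] 2.52 33 [  8.8 213.9]
top blue none min() iterable argument is empty
scene yellow [ 847.6 -306.7] 2.55 13 [315.2 263.3]
scene blue none min() iterable argument is empty
red (array([499.02446421,  -9.38675124]), np.float64(0.35417779843163044), 66)
white (array([ 603.784613  , -264.64028349]), np.float64(0.2685715941891484), 52)
  return _methods._mean(a, axis=axis, dtype=dtype,
  ret = ret.dtype.type(ret / rcount)
```

```bash
cat > h2.py <<'E'
from h import *
def arc(d,c,guess,z,r,sign,half=55):
    """circle of known r at height z; silhouette arc on the far (+1: rim) or near (-1: foot) side of the camera"""
    C=cam(d)[1][:2];best=None
    cs=[k[:,0] for k in blobs(d,c)];P=cast(d,np.vstack(cs),z)
    ctr=np.array(guess,float)
    for _ in range(8):
        u=sign*(ctr-C);u/=np.linalg.norm(u)
        D=P-ctr;n=np.hypot(*D.T);Q=P[(D@u>np.cos(np.radians(half))*n)&(abs(n-r)<(8 if _<4 else 3))]
        s=least_squares(lambda x:np.hypot(*(Q-x).T)-r,ctr,loss='soft_l1',f_scale=.5);ctr=s.x
    return ctr.round(1),round(float(np.sqrt(np.mean(s.fun**2))),2),len(Q)
E
python3 - <<'E'
from h2 import *
from cell import env,optics
s=env.state();d=optics.read_camera('wrist');p=s['eef_pos'];print(p)
for n,a in(('Yfoot',('yellow',p[:2],p[2]-48,30,-1)),('Bfoot',('blue',(460,-168),0,35.5,-1)),('Bfoot40',('blue',(460,-168),0,35.5,-1,40)),
  ('Rrim',('red',(499,-9),62,26.5,1)),('Rfoot',('red',(499,-9),0,24.5,-1)),('Wrim',('white',(604,-264),60,21,1)),('Wfoot',('white',(604,-264),0,19,-1))):
    r=arc(d,*a);print(n,r,tool(s,r[0]))
E
```

```text
[ 460.77051612 -167.51204143  159.47502337]
Yfoot (array([ 452.7, -168.9]), 1.24, 171) [-8.1 -1.5]
Bfoot (array([ 459.8, -169.7]), 0.32, 55) [-1.7  1.7]
Bfoot40 (array([ 459.8, -169.6]), 0.33, 42) [-1.6  1.6]
Rrim (array([499.1,  -9.3]), 0.28, 56) [  90.2 -135.5]
Rfoot (array([496.4,  -0.7]), 0.37, 43) [  90.6 -144.6]
Wrim (array([ 603.8, -264.6]), 0.28, 46) [101.2 140.2]
Wfoot (array([ 604., -264.]), nan, 0) [101.6 139.7]
  return _methods._mean(a, axis=axis, dtype=dtype,
  ret = ret.dtype.type(ret / rcount)
```

Run:
```python
from h2 import *
from cell import env
s=env.state();p=s['eef_pos']
a=cv2.imread('pics/b_wrist.png')
from cell import optics
d=optics.read_camera('wrist');m=mask(d['pixels'],'yellow')
im=d['pixels'].copy();cs,_=cv2.findContours(m,0,1);cv2.drawContours(im,cs,-1,(255,0,255),1)
im=cv2.resize(im[130:330,200:440],None,fx=3,fy=3,interpolation=cv2.INTER_NEAREST)
def draw(xy,z,r,col):
    q=[(proj(d,[xy[0]+r*np.cos(t),xy[1]+r*np.sin(t),z])-[200,130])*3 for t in np.linspace(0,6.28,60)]
    cv2.polylines(im,[np.int32(q)],True,col,1)
draw(p[:2],p[2]-48,30,(255,255,255));draw(p[:2],p[2]+16,32,(0,255,0));draw((459.8,-169.7),66,37.5,(255,255,0))
cv2.imwrite('pics/crop2.png',im)
```

```text
(no output)
```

View pics/crop2.png

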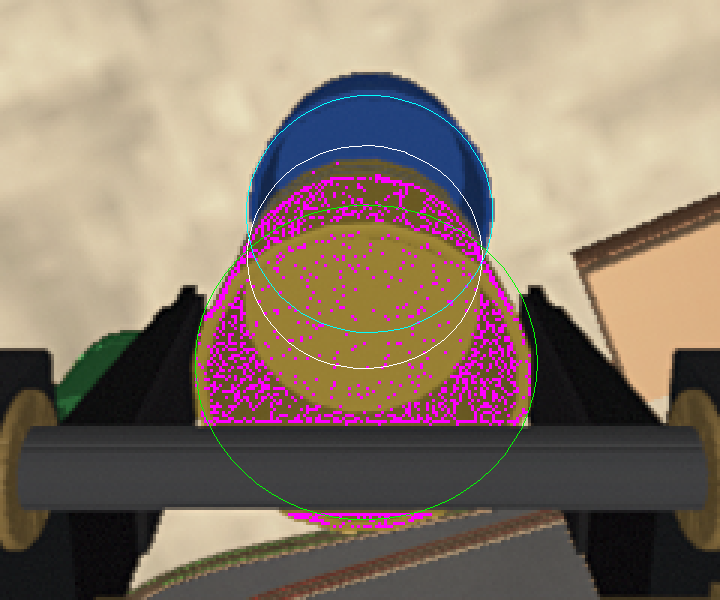

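```bash
cat >> h2.py <<'E'
import h
def mask2(px,c):
    if c!='yellow': return _m(px,c)
    hh=cv2.inRange(cv2.cvtColor(px,cv2.COLOR_BGR2HSV),(18,125,60),(34,255,255))
    return cv2.morphologyEx(hh,cv2.MORPH_CLOSE,np.ones((3,3)))
_m=h.mask;h.mask=mask2
E
python3 - <<'E'
from h2 import *
from cell import env,optics
s=env.state();d=optics.read_camera('wrist');p=s['eef_pos'];print(p)
hs=cv2.cvtColor(d['pixels'],cv2.COLOR_BGR2HSV);print([hs[130+y//3,200+x//3] for x,y in((365,165),(365,190),(365,218),(365,260),(365,525),(365,140),(100,100))])
for n,a in(('Yfoot',('yellow',p[:2],p[2]-48,30,-1)),('Yfoot40',('yellow',p[:2],p[2]-48,30,-1,40)),('Yrim',('yellow',p[:2],p[2]+16,32,1)),('Bfoot',('blue',(460,-168),0,35.5,-1))):
    r=arc(d,*a);print(n,r,tool(s,r[0]))
E
```

```text
[ 460.66358417 -167.60942592  159.5526543 ]
[array([24, 59, 82], dtype=uint8), array([ 23, 164, 107], dtype=uint8), array([ 23, 172, 104], dtype=uint8), array([ 23, 168, 152], dtype=uint8), array([ 23, 169, 154], dtype=uint8), array([110, 186, 126], dtype=uint8), array([ 19,  56, 186], dtype=uint8)]
Yfoot (array([ 456.5, -168.4]), 0.89, 73) [-4.2 -0.7]
Yfoot40 (array([ 456.6, -168.3]), 0.76, 57) [-4.1 -0.7]
Yrim (array([ 458.7, -167.6]), 1.14, 83) [-1.8 -0.7]
Bfoot (array([ 459.8, -169.7]), 0.29, 54) [-1.5  1.7]
```

Request:
{"op": "step_arm", "data": {"moves": [{"tx":1,"ty":1,"tz":12,"roll":0},{"tx":1.5,"ty":1.5,"tz":28,"roll":0},{"tx":1.5,"ty":1.5,"tz":36,"roll":0},{"tx":1.5,"ty":1.5,"tz":38,"roll":0},{"tx":1.5,"ty":1.5,"tz":38,"roll":0},{"tx":1.5,"ty":1.5,"tz":38,"roll":0},{"tx":1.5,"ty":1.5,"tz":38,"roll":0}]}}

```text
t: 5.58
eef_pos: [462.8, -168.8, 122.2]
tcp_rot: [3.141, -0.001, 0.349]
ft_force: [-0.1, 1.2, -0.7]
opening: 0.66
grip_force: 30.0
```

```bash
cat > chk.py <<'E'
import sys
from h2 import *
from cell import env,optics
# chk.py png held zfoot(rel tcp) rfoot base bx by zb
o,hc,rf,bc,bx,by,zb=sys.argv[1:8];rf,bx,by,zb=map(float,(rf,bx,by,zb))
s=env.state();d=optics.read_camera('wrist');p=s['eef_pos'];print(p)
zf=p[2]-H[hc]+16
for n,a in(('held foot',(hc,p[:2],zf,rf,-1)),('held rim',(hc,p[:2],zf+H[hc],R[hc],1)),('base foot',(bc,(bx,by),zb,R[bc]-2,-1))):
    try: r=arc(d,*a);print(n,r,tool(s,r[0]))
    except Exception as e: print(n,e)
k=proj(d,[*p[:2],70]).astype(int);x0=max(k[0]-110,0);y0=max(k[1]-100,0)
im=cv2.resize(d['pixels'][y0:y0+190,x0:x0+220],None,fx=3,fy=3,interpolation=cv2.INTER_CUBIC)
def draw(xy,z,r,col):
    q=[(proj(d,[xy[0]+r*np.cos(t),xy[1]+r*np.sin(t),z])-[x0,y0])*3 for t in np.linspace(0,6.28,90)]
    cv2.polylines(im,[np.int32(q)],True,col,1)
draw(p[:2],zf,rf,(255,255,255));draw((bx,by),zb+H[bc],R[bc],(255,255,0))
cv2.imwrite(f'pics/{o}.png',im)
E
python3 chk.py c3 yellow 30 blue 459.8 -169.7 0
```

```text
[ 462.76701598 -168.76108188  122.21942633]
held foot (array([ 458.6, -169.5]), 0.79, 70) [-4.2 -0.7]
held rim (array([ 461.2, -168. ]), 1.23, 90) [-1.2 -1.3]
base foot (array([ 459.6, -169.8]), 0.32, 61) [-3.3 -0.1]
```

View pics/c3.png

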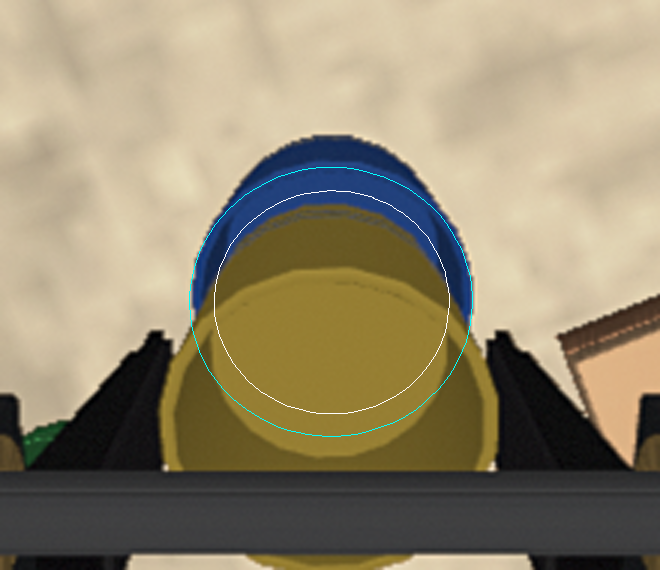

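The yellow foot's near edge is at row 204 and the blue rim at row 163, so it looks centred to within about 1 mm. I'll lower it in two stages and watch the force.

Request:
{"op": "step_arm", "data": {"moves": [{"tx":0.5,"ty":0.5,"tz":6,"roll":0},{"tx":0.5,"ty":0.5,"tz":12,"roll":0},{"tx":0.5,"ty":0.5,"tz":18,"roll":0},{"tx":0.5,"ty":0.5,"tz":24,"roll":0},{"tx":0.5,"ty":0.5,"tz":30,"roll":0},{"tx":0.5,"ty":0.5,"tz":36,"roll":0},{"tx":0.5,"ty":0.5,"tz":40,"roll":0},{"tx":0.5,"ty":0.5,"tz":42,"roll":0},{"tx":0.5,"ty":0.5,"tz":42,"roll":0},{"tx":0.5,"ty":0.5,"tz":42,"roll":0}]}}

```text
t: 6.47
eef_pos: [463.2, -168.9, 79.6]
tcp_rot: [3.142, 0.0, 0.349]
ft_force: [0.5, -0.1, -0.8]
opening: 0.66
grip_force: 30.0
```

Request:
{"op": "step_arm", "data": {"moves": [{"tx":0,"ty":0,"tz":3,"roll":0},{"tx":0,"ty":0,"tz":6,"roll":0},{"tx":0,"ty":0,"tz":8,"roll":0},{"tx":0,"ty":0,"tz":9,"roll":0},{"tx":0,"ty":0,"tz":9,"roll":0},{"tx":0,"ty":0,"tz":9,"roll":0}]}}

```text
t: 6.97
eef_pos: [463.1, -168.9, 70.6]
tcp_rot: [-3.142, 0.0, 0.349]
ft_force: [0.2, 0.5, -1.5]
opening: 0.662
grip_force: 30.0
```

Request:
{"op": "step_arm", "data": {"moves": [{"tx":0,"ty":0,"tz":0.5,"roll":0},{"tx":0,"ty":0,"tz":1,"roll":0},{"tx":0,"ty":0,"tz":1.5,"roll":0},{"tx":0,"ty":0,"tz":1.5,"roll":0},{"tx":0,"ty":0,"tz":1.5,"roll":0}]}}

```text
t: 7.38
eef_pos: [463.2, -168.9, 69.8]
tcp_rot: [3.141, -0.0, 0.349]
ft_force: [-2.7, 2.8, 10.1]
opening: 0.664
grip_force: 30.0
```

Request:
{"op": "step_arm", "data": {"grip": 85, "moves": [{"tx":0,"ty":0,"tz":0,"roll":0},{"tx":0,"ty":0,"tz":0,"roll":0},{"tx":0,"ty":0,"tz":0,"roll":0},{"tx":0,"ty":0,"tz":0,"roll":0},{"tx":0,"ty":0,"tz":-6,"roll":0},{"tx":0,"ty":0,"tz":-20,"roll":0},{"tx":0,"ty":0,"tz":-45,"roll":0},{"tx":0,"ty":0,"tz":-70,"roll":0},{"tx":0,"ty":0,"tz":-85,"roll":0},{"tx":0,"ty":0,"tz":-90,"roll":0},{"tx":0,"ty":0,"tz":-90,"roll":0}]}}

```text
t: 8.3
eef_pos: [463.5, -169.1, 160.2]
tcp_rot: [3.14, -0.002, 0.349]
ft_force: [-0.1, -0.9, -0.8]
opening: 0.895
grip_force: 0.0
```

Request:
{"op": "step_arm", "data": {"moves": [{"tx":10,"ty":-15,"tz":0,"roll":0},{"tx":25,"ty":-40,"tz":0,"roll":0},{"tx":42,"ty":-66,"tz":0,"roll":0},{"tx":60,"ty":-94,"tz":0,"roll":0},{"tx":76,"ty":-118,"tz":0,"roll":0},{"tx":85,"ty":-132,"tz":0,"roll":0},{"tx":88,"ty":-138,"tz":0,"roll":0},{"tx":88,"ty":-138,"tz":0,"roll":0},{"tx":88,"ty":-138,"tz":0,"roll":0}]}}

```text
t: 9.05
eef_pos: [498.3, -9.5, 158.5]
tcp_rot: [-3.141, 0.001, 0.349]
ft_force: [0.3, 0.7, -0.4]
opening: 0.896
grip_force: 0.0
```

```bash
cat > pk.py <<'E'
import sys
from h2 import *
from cell import env,optics
o,c,x,y=sys.argv[1:];g=(float(x),float(y))
s=env.state();d=optics.read_camera('wrist');cv2.imwrite(f'pics/{o}.png',d['pixels']);print(s['eef_pos'],s['opening'])
for a in((H[c],R[c],1),(0,R[c]-2,-1)):
    try: r=arc(d,c,g,*a);print(a,r,tool(s,r[0]))
    except Exception as e: print(a,e)
E
python3 pk.py r1 red 499 -9
```

```text
[498.29927569  -9.50490938 158.4559759 ] 0.8955769312525536
(62, 26.5, 1) (array([500.2,  -7.1]), 0.41, 48) [ 2.6 -1.6]
(0, 24.5, -1) (array([495.4,  -9.2]), 0.31, 38) [-2.6 -1.3]
```

View pics/r1.png

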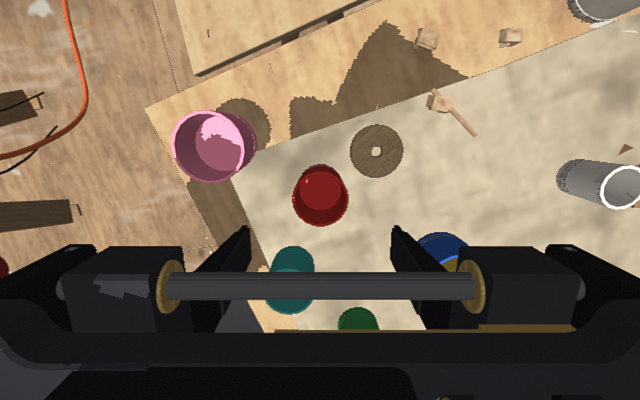

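The red cup sits at (321,195), and the wrong-coloured turquoise (292,280) and pink (210,147) cups are clear of the fingers. I'll descend on red.

Request:
{"op": "step_arm", "data": {"moves": [{"tx":0,"ty":-1.3,"tz":20,"roll":0},{"tx":0,"ty":-1.3,"tz":50,"roll":0},{"tx":0,"ty":-1.3,"tz":80,"roll":0},{"tx":0,"ty":-1.3,"tz":100,"roll":0},{"tx":0,"ty":-1.3,"tz":110,"roll":0},{"tx":0,"ty":-1.3,"tz":113,"roll":0},{"tx":0,"ty":-1.3,"tz":113,"roll":0},{"tx":0,"ty":-1.3,"tz":113,"roll":0}]}}

```text
t: 9.77
eef_pos: [498.7, -8.4, 47.0]
tcp_rot: [3.141, -0.001, 0.348]
ft_force: [0.4, -0.2, 1.3]
opening: 0.892
grip_force: 0.0
```

Request:
{"op": "step_arm", "data": {"grip": 38, "moves": [{"tx":0,"ty":0,"tz":0,"roll":0},{"tx":0,"ty":0,"tz":0,"roll":0},{"tx":0,"ty":0,"tz":0,"roll":0},{"tx":0,"ty":0,"tz":0,"roll":0},{"tx":0,"ty":0,"tz":0,"roll":0},{"tx":0,"ty":0,"tz":0,"roll":0},{"tx":0,"ty":0,"tz":0,"roll":0},{"tx":0,"ty":0,"tz":0,"roll":0}]}}

```text
t: 10.43
eef_pos: [498.4, -8.0, 46.3]
tcp_rot: [3.141, -0.0, 0.349]
ft_force: [-0.1, -0.7, 3.1]
opening: 0.55
grip_force: 30.0
```

Request:
{"op": "step_arm", "data": {"moves": [{"tx":0,"ty":0,"tz":-8,"roll":0},{"tx":0,"ty":0,"tz":-25,"roll":0},{"tx":0,"ty":0,"tz":-50,"roll":0},{"tx":0,"ty":0,"tz":-80,"roll":0},{"tx":-5,"ty":7,"tz":-102,"roll":0},{"tx":-15,"ty":23,"tz":-112,"roll":0},{"tx":-30,"ty":46,"tz":-112,"roll":0},{"tx":-47,"ty":72,"tz":-112,"roll":0},{"tx":-64,"ty":98,"tz":-112,"roll":0},{"tx":-78,"ty":120,"tz":-112,"roll":0},{"tx":-87,"ty":134,"tz":-112,"roll":0},{"tx":-91,"ty":139,"tz":-112,"roll":0}]}}

```text
t: 11.43
eef_pos: [459.7, -171.5, 158.5]
tcp_rot: [3.141, -0.0, 0.347]
ft_force: [0.2, 0.4, -0.4]
opening: 0.549
grip_force: 30.0
```

Request:
{"op": "step_arm", "data": {"moves": [{"tx":0,"ty":0,"tz":6,"roll":0},{"tx":0,"ty":0,"tz":12,"roll":0},{"tx":0,"ty":0,"tz":16,"roll":0},{"tx":0,"ty":0,"tz":16,"roll":0},{"tx":0,"ty":0,"tz":16,"roll":0}]}}

```text
t: 11.85
eef_pos: [460.3, -168.7, 141.7]
tcp_rot: [-3.141, 0.001, 0.35]
ft_force: [0.3, 0.8, -0.8]
opening: 0.551
grip_force: 30.0
```

```bash
python3 chk.py c4 red 24.5 yellow 460.6 -169.8 22
python3 - <<'E'
from h2 import *
from cell import env,optics
s=env.state();d=optics.read_camera('wrist')
for n,a in (('Bfoot',('blue',(460,-168),0,35.5,-1)),('Bfoot35',('blue',(460,-168),0,35.5,-1,35)),('Yrim near',('yellow',(460.6,-169.8),86,32,-1))):
    r=arc(d,*a);print(n,r,tool(s,r[0]))
E
```

```text
[ 460.26783554 -168.74428213  141.73603159]
held foot (array([ 455.9, -169.7]), 0.35, 56) [-4.4 -0.6]
held rim (array([ 475.6, -168.7]), 1.36, 70) [14.4  5.2]
base foot (array([ 457.8, -169.9]), 0.35, 54) [-2.7  0.2]
Bfoot (array([ 459.8, -169.6]), 0.3, 57) [-0.8  0.4]
Bfoot35 (array([ 459.8, -169.7]), 0.32, 39) [-0.8  0.5]
Yrim near (array([ 464.3, -166.8]), 1.33, 69) [ 4.4 -0.7]
```

View pics/c4.png

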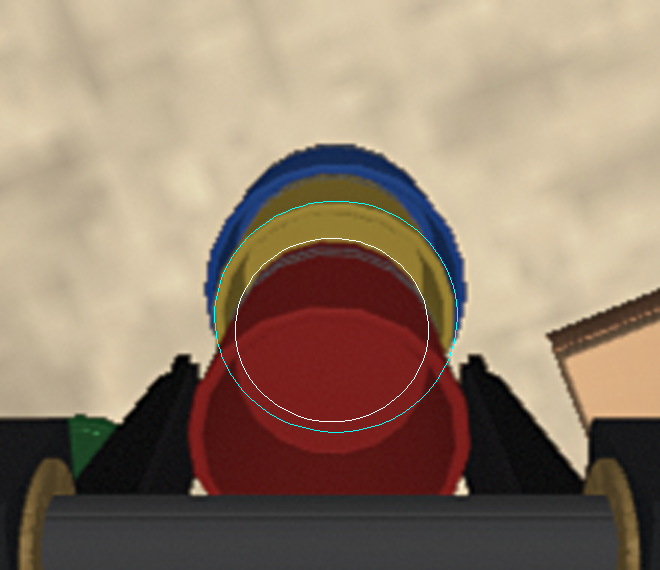

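The red foot's near edge is at row 243 and the yellow rim at row 202, leaving a gap within about 1 mm of nominal. The red mask missed the dark edge. I'll make a small correction and lower.

Request:
{"op": "step_arm", "data": {"moves": [{"tx":0.6,"ty":0.8,"tz":5,"roll":0},{"tx":0.6,"ty":0.8,"tz":10,"roll":0},{"tx":0.6,"ty":0.8,"tz":16,"roll":0},{"tx":0.6,"ty":0.8,"tz":22,"roll":0},{"tx":0.6,"ty":0.8,"tz":28,"roll":0},{"tx":0.6,"ty":0.8,"tz":34,"roll":0},{"tx":0.6,"ty":0.8,"tz":39,"roll":0},{"tx":0.6,"ty":0.8,"tz":42,"roll":0},{"tx":0.6,"ty":0.8,"tz":42,"roll":0},{"tx":0.6,"ty":0.8,"tz":42,"roll":0}]}}

```text
t: 12.78
eef_pos: [461.1, -170.2, 100.0]
tcp_rot: [-3.141, 0.0, 0.349]
ft_force: [-1.0, -0.5, 0.9]
opening: 0.549
grip_force: 30.0
```

Request:
{"op": "step_arm", "data": {"moves": [{"tx":0,"ty":0,"tz":3,"roll":0},{"tx":0,"ty":0,"tz":5,"roll":0},{"tx":0,"ty":0,"tz":7,"roll":0},{"tx":0,"ty":0,"tz":8,"roll":0},{"tx":0,"ty":0,"tz":8,"roll":0},{"tx":0,"ty":0,"tz":8,"roll":0}]}}

```text
t: 13.28
eef_pos: [461.1, -170.2, 92.1]
tcp_rot: [3.142, 0.0, 0.349]
ft_force: [0.1, -0.3, -0.9]
opening: 0.548
grip_force: 30.0
```

Request:
{"op": "step_arm", "data": {"moves": [{"tx":0,"ty":0,"tz":0.5,"roll":0},{"tx":0,"ty":0,"tz":1,"roll":0},{"tx":0,"ty":0,"tz":1.5,"roll":0},{"tx":0,"ty":0,"tz":2,"roll":0},{"tx":0,"ty":0,"tz":2.3,"roll":0},{"tx":0,"ty":0,"tz":2.3,"roll":0},{"tx":0,"ty":0,"tz":2.3,"roll":0}]}}

```text
t: 13.87
eef_pos: [461.2, -170.2, 90.2]
tcp_rot: [3.141, -0.0, 0.349]
ft_force: [-0.9, -0.1, 5.5]
opening: 0.547
grip_force: 30.0
```

Request:
{"op": "step_arm", "data": {"grip": 75, "moves": [{"tx":0,"ty":0,"tz":0,"roll":0},{"tx":0,"ty":0,"tz":0,"roll":0},{"tx":0,"ty":0,"tz":0,"roll":0},{"tx":0,"ty":0,"tz":0,"roll":0},{"tx":0,"ty":0,"tz":-6,"roll":0},{"tx":0,"ty":0,"tz":-20,"roll":0},{"tx":0,"ty":0,"tz":-40,"roll":0},{"tx":0,"ty":0,"tz":-60,"roll":0},{"tx":5,"ty":7,"tz":-70,"roll":0},{"tx":18,"ty":24,"tz":-70,"roll":0},{"tx":36,"ty":48,"tz":-70,"roll":0},{"tx":56,"ty":75,"tz":-70,"roll":0}]}}

```text
t: 14.87
eef_pos: [539.9, -221.8, 161.0]
tcp_rot: [3.141, -0.0, 0.349]
ft_force: [-0.2, 0.2, -0.1]
opening: 0.786
grip_force: 0.0
```

Request:
{"op": "step_arm", "data": {"moves": [{"tx":19,"ty":25,"tz":0,"roll":0},{"tx":35,"ty":47,"tz":0,"roll":0},{"tx":44,"ty":59,"tz":0,"roll":0},{"tx":47,"ty":63,"tz":0,"roll":0},{"tx":47,"ty":63,"tz":0,"roll":0},{"tx":47,"ty":63,"tz":0,"roll":0},{"tx":47,"ty":63,"tz":0,"roll":0}]}}

```text
t: 15.45
eef_pos: [604.2, -264.0, 160.1]
tcp_rot: [-3.141, 0.0, 0.349]
ft_force: [0.0, 0.3, 0.4]
opening: 0.791
grip_force: 0.0
```

```bash
python3 pk.py w2 white 604.5 -264.5
```

```text
[ 604.19909384 -264.0128531   160.08325671] 0.7906637088473613
(60, 21, 1) (array([ 604.7, -264.6]), 0.33, 39) [0.3 0.7]
(0, 19, -1) (array([ 604.5, -264.5]), nan, 0) [0.1 0.6]
  return _methods._mean(a, axis=axis, dtype=dtype,
  ret = ret.dtype.type(ret / rcount)
```

View pics/w2.png

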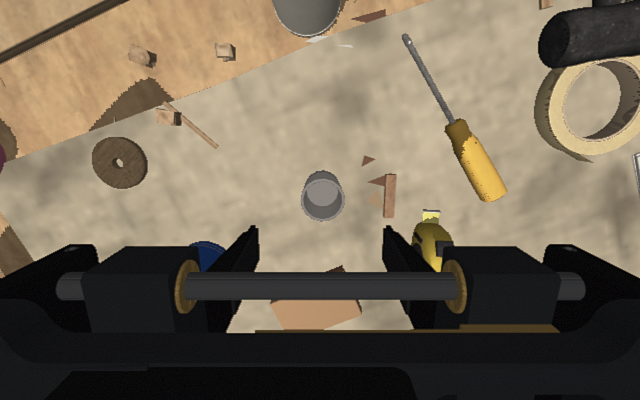

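White cup at (322,196) between the fingers; tape measure (432,245) is clear. Descend and grip.

Request:
{"op": "step_arm", "data": {"moves": [{"tx":0,"ty":1,"tz":20,"roll":0},{"tx":0,"ty":1,"tz":50,"roll":0},{"tx":0,"ty":1,"tz":80,"roll":0},{"tx":0,"ty":1,"tz":102,"roll":0},{"tx":0,"ty":1,"tz":113,"roll":0},{"tx":0,"ty":1,"tz":116,"roll":0},{"tx":0,"ty":1,"tz":116,"roll":0},{"tx":0,"ty":1,"tz":116,"roll":0}]}}

```text
t: 16.17
eef_pos: [605.9, -265.8, 45.2]
tcp_rot: [3.14, -0.001, 0.349]
ft_force: [0.2, 1.2, 0.5]
opening: 0.788
grip_force: 0.0
```

Request:
{"op": "step_arm", "data": {"grip": 28, "moves": [{"tx":0,"ty":0,"tz":0,"roll":0},{"tx":0,"ty":0,"tz":0,"roll":0},{"tx":0,"ty":0,"tz":0,"roll":0},{"tx":0,"ty":0,"tz":0,"roll":0},{"tx":0,"ty":0,"tz":0,"roll":0},{"tx":0,"ty":0,"tz":0,"roll":0},{"tx":0,"ty":0,"tz":0,"roll":0},{"tx":0,"ty":0,"tz":0,"roll":0}]}}

```text
t: 16.83
eef_pos: [605.4, -265.6, 44.0]
tcp_rot: [3.141, -0.0, 0.349]
ft_force: [-0.4, 0.3, 2.7]
opening: 0.425
grip_force: 30.0
```

Request:
{"op": "step_arm", "data": {"moves": [{"tx":0,"ty":0,"tz":-8,"roll":0},{"tx":0,"ty":0,"tz":-25,"roll":0},{"tx":0,"ty":0,"tz":-55,"roll":0},{"tx":0,"ty":0,"tz":-90,"roll":0},{"tx":-5,"ty":-6,"tz":-118,"roll":0},{"tx":-18,"ty":-24,"tz":-130,"roll":0},{"tx":-37,"ty":-49,"tz":-130,"roll":0},{"tx":-57,"ty":-76,"tz":-130,"roll":0},{"tx":-76,"ty":-102,"tz":-130,"roll":0},{"tx":-92,"ty":-124,"tz":-130,"roll":0},{"tx":-101,"ty":-136,"tz":-130,"roll":0},{"tx":-103.5,"ty":-139.5,"tz":-130,"roll":0}]}}

```text
t: 17.83
eef_pos: [458.6, -168.7, 174.6]
tcp_rot: [-3.141, 0.0, 0.349]
ft_force: [0.3, -0.8, -0.5]
opening: 0.424
grip_force: 30.0
```

Request:
{"op": "step_arm", "data": {"moves": [{"tx":0,"ty":0,"tz":5,"roll":0},{"tx":0,"ty":0,"tz":10,"roll":0},{"tx":0,"ty":0,"tz":13,"roll":0},{"tx":0,"ty":0,"tz":13,"roll":0},{"tx":0,"ty":0,"tz":13,"roll":0},{"tx":0,"ty":0,"tz":13,"roll":0}]}}

```text
t: 18.33
eef_pos: [460.7, -170.2, 160.6]
tcp_rot: [-3.141, 0.0, 0.349]
ft_force: [0.3, 1.0, -0.0]
opening: 0.428
grip_force: 30.0
```

```bash
python3 chk.py c5 white 19 red 460.2 -170.5 44
```

```text
[ 460.71294188 -170.15936949  160.56194777]
held foot (array([ 460.7, -170.2]), nan, 0) [-0.  0.]
held rim (array([ 462.6, -168.5]), 0.79, 14) [ 2.3 -0.9]
base foot (array([ 457. , -171.1]), 0.59, 44) [-3.8 -0.4]
  return _methods._mean(a, axis=axis, dtype=dtype,
  ret = ret.dtype.type(ret / rcount)
```

View pics/c5.png

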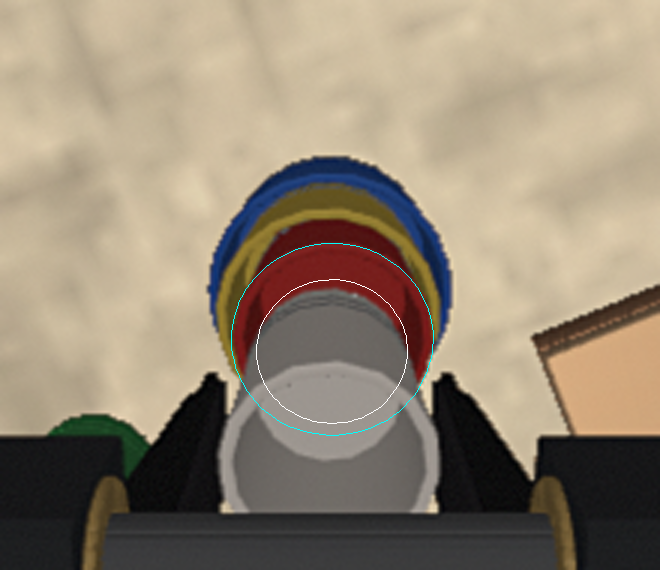

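White foot edge is at row 291, the red rim at row 246, and the columns are centred near 331. White needs about +1 mm in tool x, then I'll lower it.

Request:
{"op": "step_arm", "data": {"moves": [{"tx":1,"ty":0.4,"tz":4,"roll":0},{"tx":1,"ty":0.4,"tz":9,"roll":0},{"tx":1,"ty":0.4,"tz":15,"roll":0},{"tx":1,"ty":0.4,"tz":21,"roll":0},{"tx":1,"ty":0.4,"tz":27,"roll":0},{"tx":1,"ty":0.4,"tz":33,"roll":0},{"tx":1,"ty":0.4,"tz":38,"roll":0},{"tx":1,"ty":0.4,"tz":41,"roll":0},{"tx":1,"ty":0.4,"tz":41,"roll":0},{"tx":1,"ty":0.4,"tz":41,"roll":0}]}}

```text
t: 19.22
eef_pos: [461.5, -169.9, 119.7]
tcp_rot: [-3.141, 0.0, 0.349]
ft_force: [-0.7, -0.6, -0.1]
opening: 0.432
grip_force: 30.0
```

Request:
{"op": "step_arm", "data": {"moves": [{"tx":0,"ty":0,"tz":3,"roll":0},{"tx":0,"ty":0,"tz":5,"roll":0},{"tx":0,"ty":0,"tz":7,"roll":0},{"tx":0,"ty":0,"tz":8,"roll":0},{"tx":0,"ty":0,"tz":8,"roll":0},{"tx":0,"ty":0,"tz":8,"roll":0}]}}

```text
t: 19.72
eef_pos: [461.5, -169.9, 111.8]
tcp_rot: [3.142, 0.0, 0.349]
ft_force: [-0.3, -0.5, -0.3]
opening: 0.428
grip_force: 30.0
```

Request:
{"op": "step_arm", "data": {"moves": [{"tx":0,"ty":0,"tz":0.5,"roll":0},{"tx":0,"ty":0,"tz":1,"roll":0},{"tx":0,"ty":0,"tz":1.5,"roll":0},{"tx":0,"ty":0,"tz":2,"roll":0},{"tx":0,"ty":0,"tz":2.3,"roll":0},{"tx":0,"ty":0,"tz":2.3,"roll":0},{"tx":0,"ty":0,"tz":2.3,"roll":0}]}}

```text
t: 20.3
eef_pos: [461.6, -170.0, 109.9]
tcp_rot: [3.141, -0.0, 0.349]
ft_force: [-0.9, 0.5, 5.4]
opening: 0.429
grip_force: 30.0
```

Contact came at the expected height, with the same 5 N force as red. I'll release, lift and move away for a final look.

Request:
{"op": "step_arm", "data": {"grip": 65, "moves": [{"tx":0,"ty":0,"tz":0,"roll":0},{"tx":0,"ty":0,"tz":0,"roll":0},{"tx":0,"ty":0,"tz":0,"roll":0},{"tx":0,"ty":0,"tz":0,"roll":0},{"tx":0,"ty":0,"tz":-6,"roll":0},{"tx":0,"ty":0,"tz":-20,"roll":0},{"tx":0,"ty":0,"tz":-40,"roll":0},{"tx":0,"ty":0,"tz":-65,"roll":0},{"tx":0,"ty":0,"tz":-90,"roll":0},{"tx":0,"ty":5,"tz":-105,"roll":0},{"tx":0,"ty":25,"tz":-110,"roll":0},{"tx":0,"ty":55,"tz":-110,"roll":0}]}}

```text
t: 21.3
eef_pos: [480.5, -221.0, 222.1]
tcp_rot: [3.139, -0.002, 0.351]
ft_force: [-0.0, -0.1, 0.3]
opening: 0.683
grip_force: 0.0
```

Request:
{"op": "step_arm", "data": {"moves": [{"tx":0,"ty":35,"tz":0,"roll":0},{"tx":0,"ty":70,"tz":0,"roll":0},{"tx":0,"ty":105,"tz":0,"roll":0},{"tx":0,"ty":140,"tz":0,"roll":0},{"tx":0,"ty":175,"tz":0,"roll":0},{"tx":0,"ty":205,"tz":0,"roll":0},{"tx":0,"ty":225,"tz":0,"roll":0},{"tx":0,"ty":230,"tz":0,"roll":0},{"tx":0,"ty":230,"tz":0,"roll":0}]}}

```text
t: 22.05
eef_pos: [558.6, -438.4, 219.0]
tcp_rot: [-3.141, 0.0, 0.348]
ft_force: [-0.9, -0.5, -0.1]
opening: 0.685
grip_force: 0.0
```

Run:
```python
from cell import optics
import cv2,numpy as np
s=optics.read_camera('scene')['pixels'][130:290,230:450];t=optics.read_camera('top')['pixels'][100:300,190:420]
f=lambda a:cv2.resize(a,(390,int(390*a.shape[0]/a.shape[1])),interpolation=cv2.INTER_CUBIC)
a,b=f(s),f(t);c=np.zeros((max(len(a),len(b)),780,3),np.uint8);c[:len(a),:390]=a;c[:len(b),390:]=b
cv2.imwrite('pics/fin.png',c)
```

```text
(no output)
```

View pics/fin.png

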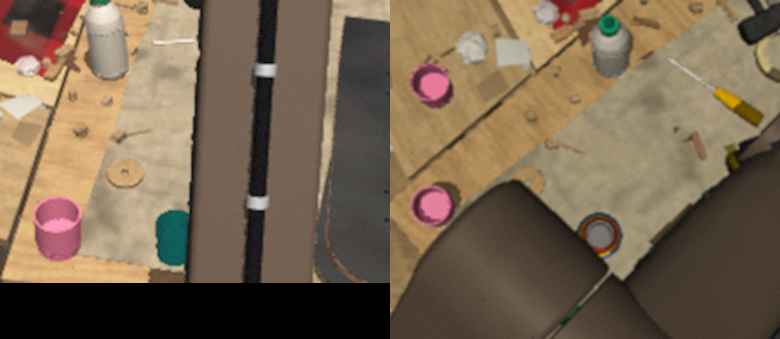

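The top view shows the nest at (600,236) with concentric blue, yellow, red and white rims. The scene view of the nest is blocked by the arm. Each cup touched down at its expected seating height, so I'm handing in.

```bash
python3 -c "
from cell import env
print(env.job_done())"
```

```text
the job is handed in; nothing more can be done
None
```

The job is handed in at about 22 s: white sits in red, red in yellow and yellow in blue, each lowered until contact at its seating height, with concentric rims in the final top view and no verdict returned. I viewed 12 pictures against the limit of 10.

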